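# Probe three lands of a circuit board and hold on the last

### The arm

A 7-joint arm with a two-finger parallel gripper is mounted at the origin on a cart in front of the work surface, level with it; the furniture and walls round the work are solid. World frame = base frame: x ahead of the robot, y to its left, z up, the work surface at z = 0. Lengths are in mm, angles in rad, forces in N, time in s.
With the tool pointing down it reaches from about 350 to 900 mm from the base axis. Payload 8.1 kg.
Tool frame: the origin (TCP) lies midway between the tips of the shut fingers; the grasp point (between the pads) lies 19 mm behind it (ctrl.grasp_offset is the distance from the TCP to the grasp point, in mm); z points along the fingers, y is the line along which they close (so a half turn about z gives the same grasp; the last joint's range is limited). The gripper opens to 85 mm and grips with 20 to 120 N. Pads are 22 mm wide; open, the fingers measure 114 mm over their backs; the gripper's body (76 mm by 85 mm) begins 54 mm behind the grasp point. The pads swing forward as they close: fully open they stand 13 mm farther back than shut.
Start: joints at [-1.276, 0.434, 0.025, 1.573, -0.012, 1.134, -0.075], TCP at [242.147, 576.2, 231.323] pointing down, gripper open.
Joint ranges: [-2.62, 2.62], [-0.44, 2.09], [-1.27, 1.32], [0.08, 2.57], [-1.32, 4.46], [0.12, 2], [-2.74, 2.74]. Speed limits (rad/s): [2.22, 2.22, 3.01, 3.01, 3.14, 3.14, 3.14].

### API

Orientations are given as a rotation vector (axis times angle).
In Python, from rig import ctrl, get_image, camera_model gives the robot as it stands (ctrl), with the cameras as plain functions.
- The arm moves only by the tool shift_gripper, called after "Emit:" by a JSON object that holds its "name" and its "arguments". Schema: {"type":"object","properties":{"motion":{"type":"array","items":{"type":"array","prefixItems":[{"type":"array","items":{"type":"number"},"minItems":3,"maxItems":3},{"type":"array","items":{"type":"number"},"minItems":3,"maxItems":3}],"minItems":2,"maxItems":2},"minItems":1,"maxItems":10},"aperture":{"type":"number"},"grip_n":{"type":"number"},"only":{"type":"string"},"quiet":{"type":"boolean"},"lines":{"type":"string"}},"required":["motion"],"additionalProperties":false}. motion is a list of rows, 1 to 10 of them, each written [[dx, dy, dz], [rx, ry, rz]]: dx, dy, dz in parts of the range, where 1.0 means 600 mm, then a rotation vector rx, ry, rz in parts of the range, where 1.0 means pi/2 rad; each row is the pose to reach, as a shift and turn from the pose commanded when the call began, along the tool's axes at that moment; what a row does not reach only later rows make up. A row lasts 1/12 s, in which the tool goes at most 41.7 mm and 0.125 rad, less where a joint would pass 70% of its speed; a pose out of reach is approached as far as the arm can. aperture is the finger opening in mm, set as the call begins (left out keeps the last). The fingers move at their own pace and stop on an object; grip_n is the grip in N (left out, the last holds). Time passes only in rows, so rows that do not move let the fingers close. The tool returns the time, the measured TCP pose, the force, the opening and the grip force at its end. only (a regular expression) keeps the lines of the reply that match it, lines (a string "A,B") keeps lines A to B, and quiet returns only ok. Input that does not fit is refused with a message, and nothing moves.
- ctrl.get_state(): the state, without advancing time (a new reading comes with each control period).
- get_image(name): name is "side" or "top" or "wrist"; returns the picture (420x560x3 uint8, blue, green, red); there is no depth.
- camera_model(name): a dict with "intrinsics" (3x3 intrinsics, pixels), "extrinsics" (4x4, takes a point from camera to world coordinates); the wrist camera has in their place "T_tool_cam" (4x4, takes a point from camera to tool coordinates, whose origin is the TCP and whose axes are the flange's). Camera axes: x right, y down, z forward; pixel columns grow to the right and rows downward; lengths in mm; the calibration is good to about 2 mm. The wrist camera is an equidistant fisheye: a pixel r from the principal point sees the ray r / f radians off the axis. A picture is of the moment at which its call begins: read the wrist's pose just before it. camera_model takes no time and is no camera call.
- ctrl.hand_in(): hands the job in; it is judged then, once.
The state is a dict: "time_s": time; "joint_pos": joint angles; "dq": joint speeds; "tau": joint torques, N m; "eef_pos": TCP position; "ee_rot": TCP orientation; "ft_force": force on the tool from outside, world axes, zero at the start; "ft_torque": the same for the moment, N m; "grip_width": finger opening in mm; "grip_force": force on a finger pad.
Only numpy, scipy, OpenCV 4.12 (cv2) and the standard library are available. Lean on these libraries where they do the work, as an engineer would, in place of code of your own. Each camera call takes 0.05 s, during which the arm holds its last target. There are 200 camera calls.

### The job

Take the spring probe out of its stand and, holding it square to the sloping circuit board, touch its tip to the round land, then to the square land, and then to the triangular land, each time letting the spring tip go in about half way for half a second. Press lightly, never jamming the probe hard against the board, and leave the other things on the bench where they are. Finish still holding the probe like that on the triangular land, square to the board, tip pressed about half way in; do not put it down or let go.

Things in the scene. Friction and masses are not known exactly. Their poses are not given: they have to be found in the camera images.
- probe: Spring probe, 80 g, 115 mm long, upright in the stand at first. Origin at the centre of the underside of its round collar (24 mm across, 4 mm thick), which rests on the stand; z runs up the handle, x and y are square to its flats. Square handle 16 x 16 mm from z = 4 to 62 mm, cap to 66 mm. Below the collar a round nose, 11 mm across, to z = -34 mm, then the spring tip.
- probe_tip (a point): The end of the probe's round-nosed spring tip; z = -49 mm on the probe's axis when the tip is out, and it moves with the tip.
- plunger (a joint): How far the spring tip is pushed into the probe, in m: 0 fully out, 0.010 against its stop. The spring needs 0.4 N to start and 4.4 N at the stop (400 N/m).
- stand: Fixed probe stand: a grey block 46 x 46 mm, 55 mm high, on a flat base 80 x 80 x 5 mm, with one upright hole of 15 mm from the top in its middle, in which the probe's nose hangs clear. Origin at the centre of its underside, on the bench.
- cradle: Fixed test cradle, 130 x 176 mm, with a green circuit board (100 x 156 mm) sloping 20 degrees: low on the cradle's -x side (toward the robot), high on its +x side. Origin at the centre of its underside, on the bench, z up. The row of lands runs along its y, on the board face 48 mm above the bench. Clips and chips stand up to 7 mm above the board, whose top edge is about 70 mm high.
- pad_round: Round brass land, 18 mm across, 3 mm thick, on the board. One of three in a row across the middle of the board, 45 mm apart, in changing order. Fixed. Origin at the middle of its underside, z square out of the board face, y along the row.
- pad_square: Square brass land, 18 x 18 mm, 3 mm thick, on the board, its sides along the board's sides. One of three in a row across the middle of the board, 45 mm apart, in changing order. Fixed. Origin at the middle of its underside, z square out of the board face, y along the row.
- pad_triangle: Triangular brass land (equal sides of 26 mm, inner circle 15 mm across), 3 mm thick, on the board; origin at the triangle's centre. One of three in a row across the middle of the board, 45 mm apart, in changing order. Fixed. Origin at the middle of its underside, z square out of the board face, y along the row.
- multimeter: Yellow hand multimeter, 140 x 68 x 40 mm, a bystander lying on the bench; origin at the centre of its underside.
- driver: Small screwdriver, 143 x 17 x 17 mm, a bystander lying on the bench; origin under its middle.
- flux_bottle: Small bottle, 45 mm across, 83 mm high, a bystander standing on the bench; origin at the centre of its underside.
- solder_reel: Reel of solder, 62 mm across, 45 mm high, a bystander standing on the bench; origin at the centre of its underside.

How it is judged (in metres and radians):
On the way, in this order (a step that is already met when the one before it is completed fails the run):
1. the held probe's tip is pressed part way in on the round land, square to the board (contact force between probe and pad_round above 0.3 N and value of joint plunger between 0.0015 and 0.009 m and angle between the z axis of probe and the z axis of pad_round, either way round below 0.17 rad and contact force between the fingers and probe above 1 N), for 0.3 s.
2. the held probe's tip is pressed part way in on the square land, square to the board (contact force between probe and pad_square above 0.3 N and value of joint plunger between 0.0015 and 0.009 m and angle between the z axis of probe and the z axis of pad_square, either way round below 0.17 rad and contact force between the fingers and probe above 1 N), for 0.3 s.
3. the held probe's tip is pressed about half way in on the triangular land, square to the board (contact force between probe and pad_triangle above 0.3 N and value of joint plunger between 0.002 and 0.008 m and angle between the z axis of probe and the z axis of pad_triangle, either way round below 0.14 rad and contact force between the fingers and probe above 1 N), for 0.3 s.
At the end, for the whole second after the job is handed in: The gripper still holds the probe, at rest, its spring tip bearing on the triangular land with 0.3 to 6 N and pushed in 2 to 8 mm (half way is 5), the probe's axis within 8 degrees of square to the board, and the probe touching neither the rest of the cradle nor the stand (all of step 3 and contact force between probe and pad_triangle below 6 N and linear speed of probe below 0.02 m/s and contact force between probe and cradle below 0.2 N and contact force between probe and stand below 0.2 N); the arm keeps its last pose, push and grip.
It fails at once if the probe is pressed on the board or its lands with more than 12 N (contact force between probe and cradle above 12 N or contact force between probe and pad_round above 12 N or contact force between probe and pad_square above 12 N or contact force between probe and pad_triangle above 12 N).
It fails at once if the multimeter is moved more than 30 mm (distance of multimeter from where it was at the start of the episode above 0.03 m).
It fails at once if the driver is moved more than 30 mm (distance of driver from where it was at the start of the episode above 0.03 m).
It fails at once if the flux bottle is moved more than 30 mm (distance of flux_bottle from where it was at the start of the episode above 0.03 m).
It fails at once if the solder reel is moved more than 30 mm (distance of solder_reel from where it was at the start of the episode above 0.03 m).
It also fails if it takes over 51 s, if anything falls off the work surface, if the arm or the gripper's body presses on something with over 40 N, if the wrist force passes 120 N, or if a joint passes its speed limit or range.

## Working session

There is one attempt and no reset: what is moved stays moved. The work goes in short steps, Python scripts to look and compute and a tool call to move; the robot and the scene stay as the last step left them, time stands still between calls to the robot, and variables do not carry over. Pictures are saved under pics/ and viewed, at most 10 in all, crops included, and the job is handed in when it is done.

```bash
ls; mkdir -p pics; python3 - <<'E'
from rig import ctrl, get_image, camera_model
import cv2,numpy as np
np.set_printoptions(precision=4,suppress=True)
s=ctrl.get_state()
for k in s: print(k,s[k])
for n in("top","side","wrist"):
    m=camera_model(n); print(n,m)
cv2.imwrite('pics/top.png',get_image('top'))
cv2.imwrite('pics/side.png',get_image('side'))
E
```

```text
pics
rig.py
time_s 0.0
joint_pos [-1.2756  0.4352  0.025   1.5741 -0.0116  1.134  -0.0751]
dq [ 0.001  -0.0007  0.0004  0.0008  0.0011 -0.0017 -0.0012]
tau [  0.0005 -67.0479   1.0251 -31.621    0.0156   0.0126   0.0001]
eef_pos [241.9917 575.6974 230.5123]
ee_rot [-0.6209 -3.0795  0.0025]
ft_force [-0.1416 -0.6655 -0.1928]
ft_torque [-0.0141  0.0254 -0.0108]
grip_force 0.0
grip_width 85.16091663660949
top {'intrinsics': array([[499.3256,   0.    , 280.9058],
       [  0.    , 499.3256, 210.8042],
       [  0.    ,   0.    ,   1.    ]]), 'extrinsics': array([[   0.0219,   -0.9831,    0.1819,  378.9565],
       [  -0.9997,   -0.0238,   -0.0085,  -87.7342],
       [   0.0127,   -0.1816,   -0.9833, 1054.8203],
       [   0.    ,    0.    ,    0.    ,    1.    ]])}
side {'intrinsics': array([[496.3817,   0.    , 279.7464],
       [  0.    , 496.3817, 204.6237],
       [  0.    ,   0.    ,   1.    ]]), 'extrinsics': array([[ -0.9983,   0.0484,  -0.031 , 576.2114],
       [  0.0543,   0.618 ,  -0.7843, 661.2267],
       [ -0.0188,  -0.7847,  -0.6196, 647.2387],
       [  0.    ,   0.    ,   0.    ,   1.    ]])}
wrist {'intrinsics': array([[325.1923,   0.    , 277.6842],
       [  0.    , 325.1923, 205.8259],
       [  0.    ,   0.    ,   1.    ]]), 'T_tool_cam': array([[  -0.0002,   -0.9485,   -0.3168,   81.3385],
       [   1.    ,   -0.0001,   -0.0003,   -0.8642],
       [   0.0003,   -0.3168,    0.9485, -141.647 ],
       [   0.    ,    0.    ,    0.    ,    1.    ]])}
```

View pics/top.png

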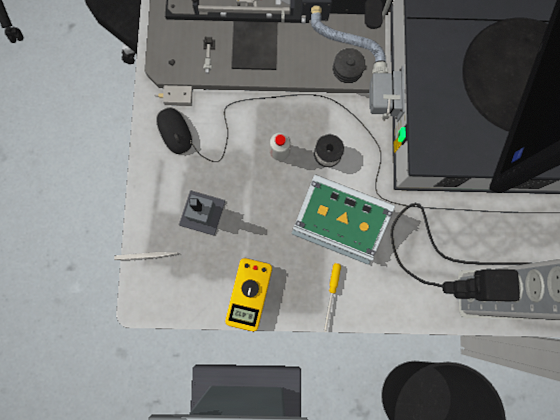

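View pics/side.png

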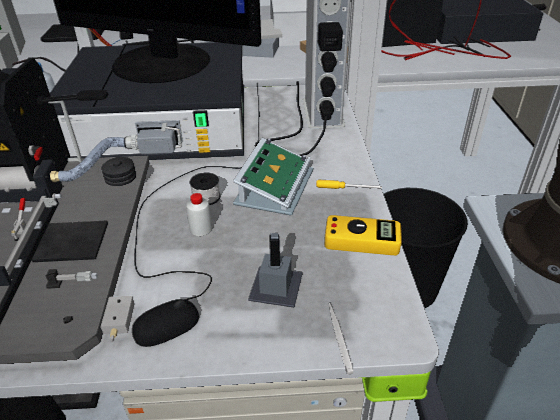

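The top view shows the stand with the probe at about (200,210) and the board at (343,218). Left to right the lands are square (322,211), triangle (343,217) and round (364,227). Bystanders are clear of both. I'll enlarge these for measurement.

```bash
python3 - <<'E'
import cv2,numpy as np
t=cv2.imread('pics/top.png');s=cv2.imread('pics/side.png')
def c(im,x,y,w,h,k):
    return cv2.resize(im[y:y+h,x:x+w],None,fx=k,fy=k,interpolation=cv2.INTER_CUBIC)
a=c(t,170,180,80,60,5);b=c(t,290,170,80*1+28,81,3.7)
b=cv2.resize(c(t,288,172,108,81,1),(400,300),interpolation=cv2.INTER_CUBIC)
d=cv2.resize(c(s,235,225,80,90*80//120,1),(400,300),interpolation=cv2.INTER_CUBIC)
d=cv2.resize(s[225:309,225:337],(400,300),interpolation=cv2.INTER_CUBIC)
e=cv2.resize(s[135:213,224:328],(400,300),interpolation=cv2.INTER_CUBIC)
cv2.imwrite('pics/comp.png',np.vstack([np.hstack([a,b]),np.hstack([d,e])]))
# brass blobs
for n,im,(x,y,w,h) in(("top",t,(305,195,75,45)),("side",s,(255,145,40,45))):
    r=cv2.cvtColor(im[y:y+h,x:x+w],cv2.COLOR_BGR2HSV)
    m=cv2.inRange(r,(10,120,100),(30,255,255))
    N,l,st,ce=cv2.connectedComponentsWithStats(m)
    for i in range(1,N):
        if st[i,4]>10: print(n,ce[i]+[x,y],st[i])
E
```

```text
top [322.425  209.9125] [12 10 11 11 80]
top [342.97435897 217.94871795] [31 17 12 12 78]
top [363.75384615 226.16923077] [54 27 10  9 65]
side [280.97142857 156.68571429] [23  9  7  6 35]
side [274.47058824 167.66666667] [14 20 11  8 51]
side [268.12727273 179.52727273] [ 8 31 11  8 55]
```

View pics/comp.png

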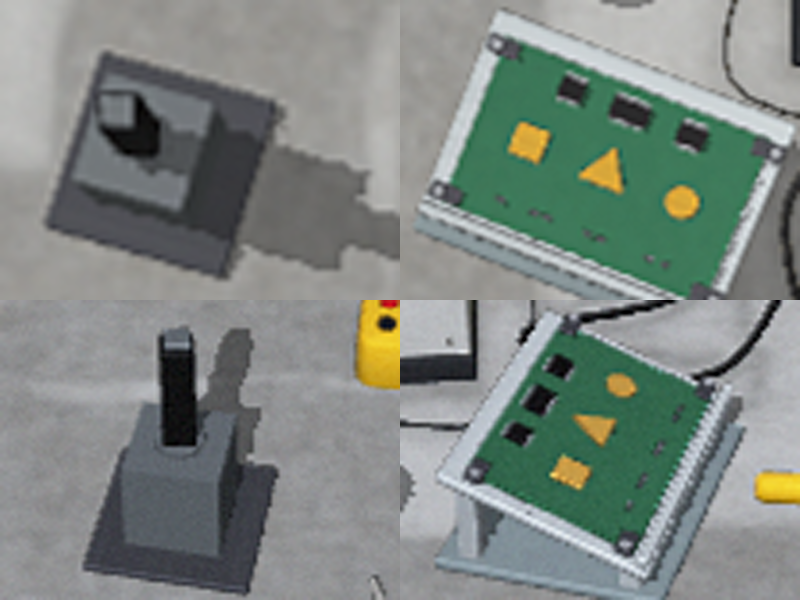

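The composite shows the probe cap at top (193,200.8), the four stand base corners and the three lands. The probe's flats look turned a little from the stand's. Now I'll triangulate.

```bash
cat > h.py <<'E'
import numpy as np,cv2
from rig import ctrl, get_image, camera_model
from scipy.spatial.transform import Rotation as R
np.set_printoptions(precision=4,suppress=True)
def ray(n,p,T=None):
    m=camera_model(n);K=m["intrinsics"];x=(p[0]-K[0,2])/K[0,0];y=(p[1]-K[1,2])/K[1,1]
    if n=="wrist":
        E=T@m["T_tool_cam"];r=np.hypot(x,y);d=np.array([x/r*np.sin(r),y/r*np.sin(r),np.cos(r)])
    else: E=m["extrinsics"];d=np.array([x,y,1.])
    d=E[:3,:3]@d;return E[:3,3],d/np.linalg.norm(d)
def onz(n,p,z,T=None):
    o,d=ray(n,p,T);return o+d*(z-o[2])/d[2]
def tri(rs):
    A=sum(np.eye(3)-np.outer(d,d) for o,d in rs);b=sum((np.eye(3)-np.outer(d,d))@o for o,d in rs)
    return np.linalg.solve(A,b)
def pose():
    s=ctrl.get_state();T=np.eye(4);T[:3,:3]=R.from_rotvec(s["ee_rot"]).as_matrix();T[:3,3]=s["eef_pos"];return T
E
python3 - <<'E'
from h import *
t=dict(sq=(322.425,209.91),tr=(342.97,217.95),ro=(363.75,226.17));s=dict(sq=(268.13,179.53),tr=(274.47,167.67),ro=(280.97,156.69))
P={k:tri([ray("top",t[k]),ray("side",s[k])]) for k in t}
for k in t: print(k,P[k],onz("top",t[k],51),onz("side",s[k],51))
d=P['sq']-P['ro'];print(np.degrees(np.arctan2(d[1],d[0])),np.linalg.norm(d))
c=[np.array(q)/5+[170,180] for q in((103,52),(280,100),(225,278),(48,225))]
C=np.array([onz("top",q,5) for q in c]);print(C,C.mean(0))
for i in range(4):
    e=C[(i+1)%4]-C[i];print(np.degrees(np.arctan2(e[1],e[0])),np.linalg.norm(e))
a=(193,200.8);b=(225+176/3.571,225+335/3.571)
print(tri([ray("top",a),ray("side",b)]),onz("top",a,121),onz("side",b,121))
# board corners clips
for q in((500,45),(770,153),(445,190)):
    print(onz("top",(288+(q[0]-400)/400*108,172+q[1]/300*81),60))
E
```

```text
sq [ 567.2811 -181.1884   49.9593] [ 568.5579 -181.3405   51.    ] [ 565.8852 -179.0924   51.    ]
tr [ 551.8401 -223.3395   50.2781] [ 552.8694 -223.4505   51.    ] [ 550.7636 -221.7688   51.    ]
ro [ 535.6892 -265.7299   50.1091] [ 536.8976 -265.832    51.    ] [ 534.4586 -263.7515   51.    ]
69.51003492105346 90.25151627316274
[[613.0382  98.2516   5.    ]
 [593.8464  21.4052   5.    ]
 [516.4502  41.4203   5.    ]
 [537.3262 117.4194   5.    ]] [565.1652  69.6241   5.    ]
-104.02231257505136 79.20662192721808
165.50064968090527 79.9423870012619
74.64032136391191 78.81412562610988
-14.206903607015725 78.10055329762803
[583.8831 102.7026 -41.2783] [567.0103  72.0326 121.    ] [570.4012 238.4336 121.    ]
[ 620.168  -164.9182   60.    ]
[ 563.0601 -313.5722   60.    ]
[ 538.2787 -135.6999   60.    ]
```

Careful with the scale: shifts go in shares of 600 mm and turns go in shares of pi/2 rad. That gives: -290 mm / 600 = -0.4833, -258 mm / 600 = -0.43.

Emit:
{"name": "shift_gripper", "arguments": {"motion": [[[-0.02,-0.0133,0],[0,0,0]],[[-0.06,-0.0417,0.0033],[0,0,0]],[[-0.11,-0.075,0.0067],[0,0,0]],[[-0.1633,-0.1117,0.01],[0,0,0]],[[-0.2167,-0.1483,0.0133],[0,0,0]],[[-0.27,-0.185,0.0167],[0,0,0]],[[-0.3233,-0.2217,0.02],[0,0,0]],[[-0.3767,-0.2583,0.0233],[0,0,0]],[[-0.43,-0.295,0.0267],[0,0,0]],[[-0.4833,-0.3317,0.03],[0,0,0]]], "aperture": 85}}

```text
time_s: 0.93
eef_pos: [433.0, 277.5, 213.3]
ee_rot: [0.622, 3.079, -0.0]
ft_force: [1.2, 0.0, 0.4]
grip_width: 85.3
grip_force: 0.0
```

Emit:
{"name": "shift_gripper", "arguments": {"motion": [[[-0.0533,-0.0367,0.0033],[0,0,0]],[[-0.1067,-0.0733,0.0067],[0,0,0]],[[-0.16,-0.11,0.01],[0,0,0]],[[-0.2133,-0.1467,0.0133],[0,0,0]],[[-0.2633,-0.1817,0.0167],[0,0,0]],[[-0.3033,-0.2083,0.0183],[0,0,0]],[[-0.3283,-0.2267,0.02],[0,0,0]],[[-0.34,-0.235,0.02],[0,0,0]],[[-0.34,-0.235,0.02],[0,0,0]],[[-0.34,-0.235,0.02],[0,0,0]]]}}

```text
time_s: 1.77
eef_pos: [565.1, 71.7, 201.1]
ee_rot: [-0.621, -3.079, -0.0]
ft_force: [0.3, 0.9, -0.6]
grip_width: 85.1
grip_force: 0.0
```

```bash
python3 - <<'E'
from h import *
T=pose();im=get_image('wrist');cv2.imwrite('pics/w1.png',im);np.save('w1.npy',T);print(T)
a=(193,200.8);b=(274.3,234.8)
print(tri([ray("top",a),ray("side",b)]),onz("side",b,121))
E
```

```text
[[ -0.9218   0.3876  -0.0008 565.1287]
 [  0.3876   0.9218   0.0005  71.7276]
 [  0.0009   0.0001  -1.     201.1429]
 [  0.       0.       0.       1.    ]]
[564.7582  72.1525 121.9968] [562.7583  71.765  121.    ]
```

View pics/w1.png

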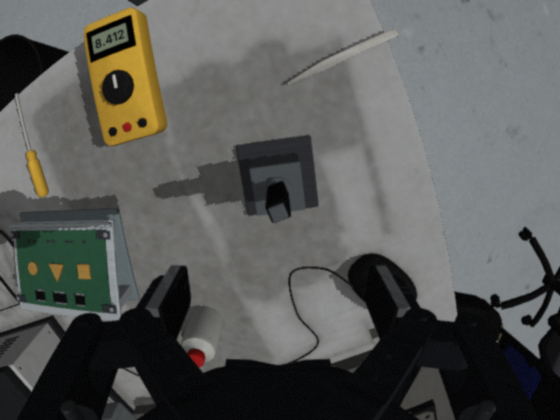

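The wrist view shows the probe cap near (280,212) midway between the fingers at (165,290) and (395,290), with the board lower left. I'll enlarge the cap for its yaw.

```bash
python3 - <<'E'
import cv2
im=cv2.imread('pics/w1.png')
cv2.imwrite('pics/w1c.png',cv2.convertScaleAbs(cv2.resize(im[170:230,235:315],(800,600),interpolation=cv2.INTER_CUBIC),alpha=1.8))
E
```

```text
(no output)
```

View pics/w1c.png

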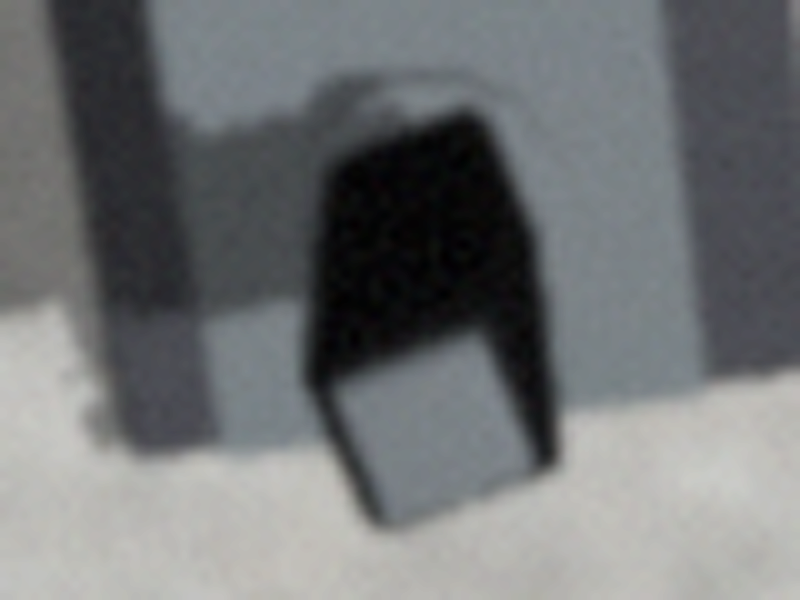

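Cap corners in the crop are (335,383), (487,333), (540,465) and (385,527), so the flats are turned about 20° in the image.

```bash
python3 - <<'E'
from h import *
T=np.load('w1.npy')
C=np.array([onz("wrist",(235+x/10,170+y/10),121,T) for x,y in((335,383),(487,333),(540,465),(385,527))])
print(C,C.mean(0))
for i in range(4):
    e=C[(i+1)%4]-C[i];print(np.degrees(np.arctan2(e[1],e[0]))%90,np.linalg.norm(e))
B=[onz("wrist",(235+x/10,170+y/10),59,T) for x,y in((330,160),(485,110))]
e=B[1]-B[0];print(B,np.degrees(np.arctan2(e[1],e[0]))%90,np.linalg.norm(e))
E
```

```text
[[557.1809  66.8753 121.    ]
 [557.9287  78.4277 121.    ]
 [568.7535  78.1241 121.    ]
 [568.8348  65.8326 121.    ]] [563.1745  72.3149 121.    ]
86.29637363569775 11.576628133785663
88.39352892729451 10.829031482990276
0.37866658093015815 12.291806543432442
84.88732059958008 11.70036001305506
[array([556.2575,  64.9505,  59.    ]), array([557.3875,  79.636 ,  59.    ])] 85.60003713747444 14.728868206781351
```

To row units: 130 mm / 600 = 0.2167, 124 mm / 600 = 0.2067, -0.342 rad / 1.5708 = -0.2177.

Emit:
{"name": "shift_gripper", "arguments": {"motion": [[[0,0,0.0133],[0,0,-0.0573]],[[0.0017,0,0.0367],[0,0,-0.121]],[[0.0017,0,0.0667],[0,0,-0.1846]],[[0.0017,0,0.1],[0,0,-0.2165]],[[0.0017,0,0.1333],[0,0,-0.2177]],[[0.0017,0,0.1633],[0,0,-0.2177]],[[0.0017,0,0.1867],[0,0,-0.2177]],[[0.0017,0,0.2067],[0,0,-0.2177]],[[0.0017,0,0.2167],[0,0,-0.2177]],[[0.0017,0,0.2167],[0,0,-0.2177]]]}}

```text
time_s: 2.65
eef_pos: [563.4, 73.3, 70.2]
ee_rot: [-0.084, -3.138, -0.0]
ft_force: [-0.5, 0.0, 0.3]
grip_width: 85.2
grip_force: 0.0
```

```bash
python3 - <<'E'
from h import *
T=pose();print(T);cv2.imwrite('pics/w2.png',get_image('wrist'))
y=T[:2,1];print(np.degrees(np.arctan2(y[1],y[0])))
E
```

```text
[[ -0.9986   0.0535  -0.0025 563.4407]
 [  0.0535   0.9986   0.0002  73.2562]
 [  0.0025   0.0001  -1.      70.2217]
 [  0.       0.       0.       1.    ]]
86.93221047184917
```

View pics/w2.png

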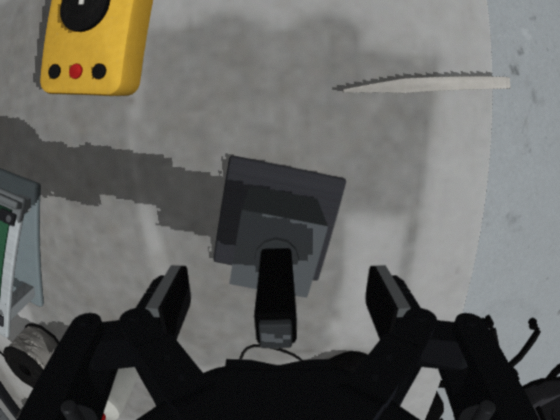

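The probe stands centred between the pads with its flats square to them (handle at column 277, pads at 180 and 380). Closing.

To row units: -1 mm / 600 = -0.0017.

Emit:
{"name": "shift_gripper", "arguments": {"motion": [[[-0.0017,-0.0017,0],[0,0,0]],[[-0.0017,-0.0017,0],[0,0,0]],[[-0.0017,-0.0017,0],[0,0,0]],[[-0.0017,-0.0017,0],[0,0,0]],[[-0.0017,-0.0017,0],[0,0,0]],[[-0.0017,-0.0017,0],[0,0,0]],[[-0.0017,-0.0017,0],[0,0,0]],[[-0.0017,-0.0017,0],[0,0,0]],[[-0.0017,-0.0017,0],[0,0,0]],[[-0.0017,-0.0017,0],[0,0,0]]], "aperture": 0, "grip_n": 50}}

```text
time_s: 3.53
eef_pos: [566.0, 70.7, 71.6]
ee_rot: [0.088, 3.14, 0.0]
ft_force: [-1.2, 0.3, 5.5]
grip_width: 15.3
grip_force: 50.6
```

To row units: -110 mm / 600 = -0.1833, -102 mm / 600 = -0.17.

Emit:
{"name": "shift_gripper", "arguments": {"motion": [[[0,0,-0.005],[0,0,0]],[[0,0,-0.015],[0,0,0]],[[0,0,-0.0333],[0,0,0]],[[0,0,-0.0583],[0,0,0]],[[0,0,-0.0867],[0,0,0]],[[0,0,-0.1167],[0,0,0]],[[0,0,-0.1467],[0,0,0]],[[0,0,-0.17],[0,0,0]],[[0,0,-0.1833],[0,0,0]],[[0,0,-0.1833],[0,0,0]]]}}

```text
time_s: 4.37
eef_pos: [566.9, 70.8, 183.7]
ee_rot: [0.088, 3.137, 0.002]
ft_force: [0.5, 0.7, -1.0]
grip_width: 15.4
grip_force: 49.9
```

```bash
python3 - <<'E'
from h import *
s=ctrl.get_state();print(s['ft_force'],s['joint_pos']);T=pose();print(T)
cv2.imwrite('pics/s3.png',get_image('side'));np.save('w3.npy',T);im=cv2.imread('pics/s3.png')
t=get_image('wrist')
cv2.imwrite('pics/c3.png',np.hstack([cv2.resize(im[120:320,200:340],(400,571)),cv2.resize(t[150:400,190:365],(400,571))]))
E
```

```text
[ 0.4597  0.7487 -0.9718] [-0.3307  0.3894  0.1533  1.7807 -0.0704  0.973   1.3654]
[[ -0.9984   0.056    0.0036 566.943 ]
 [  0.056    0.9984   0.0009  70.8267]
 [ -0.0035   0.0011  -1.     183.6701]
 [  0.       0.       0.       1.    ]]
```

View pics/c3.png

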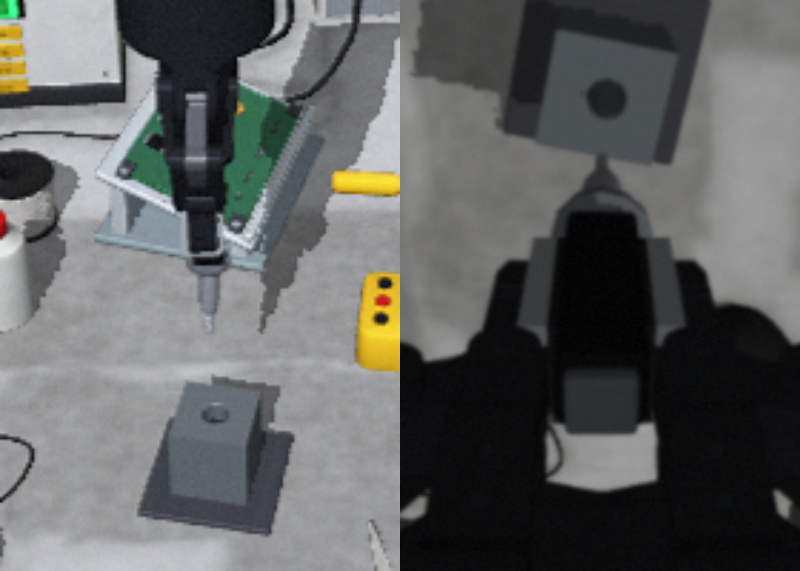

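The side view shows the probe hanging straight with its tip at about (273.5,235.6). In the wrist view the tip is at about (278,218.7). I'll locate the tip in the tool frame and work out the moves.

```bash
cat > plan.py <<'E'
from h import *
a=np.radians(-20.5);xc=np.array([np.cos(a),np.sin(a),0]);n=np.cos(np.radians(20))*np.array([0,0,1.])-np.sin(np.radians(20))*xc
L={k:np.array(v) for k,v in dict(sq=(567.3,-181.2,50.8),tr=(551.6,-223.4,50.8),ro=(535.8,-265.6,50.8)).items()}
Lt=66.0 # TCP to tip along tool z
def goal(T,k,h,dx):
    z=-n;z0=T[:3,2];v=np.cross(z0,z);Rg=R.from_rotvec(v/np.linalg.norm(v)*np.arcsin(np.linalg.norm(v))).as_matrix()@T[:3,:3]
    p=L[k]+h*n-Rg@np.array([dx,0,Lt])
    return T[:3,:3].T@(p-T[:3,3]),R.from_matrix(T[:3,:3].T@Rg).as_rotvec(),p
E
python3 - <<'E'
from plan import *
T=np.load('w3.npy')
q=tri([ray("side",(273.5,235.6)),ray("wrist",(277.9,218.7),T)])
print(q,np.linalg.inv(T)@np.r_[q,1])
for h in(60,30,5): print(goal(T,'ro',h,1.0))
E
```

```text
[564.0076  70.2841 118.0327] [ 3.1309 -0.7759 65.626   1.    ]
(array([  52.5177, -324.8309,   13.6116]), array([ 0.1047, -0.3298,  0.    ]), array([ 496.379 , -250.5441,  169.5279]))
(array([  42.8199, -327.9108,   41.8333]), array([ 0.1047, -0.3298,  0.    ]), array([ 505.9898, -254.1375,  141.3371]))
(array([  34.7384, -330.4774,   65.3515]), array([ 0.1047, -0.3298,  0.    ]), array([ 513.9989, -257.1319,  117.8448]))
```

To row units: -308 mm / 600 = -0.5133, -288 mm / 600 = -0.48, -0.33 rad / 1.5708 = -0.2101.

```bash
sed -i 's/Lt=66.0/Lt=65.6/' plan.py
```

Emit:
{"name": "shift_gripper", "arguments": {"motion": [[[0.0033,-0.02,0],[0.0064,-0.0191,0]],[[0.0117,-0.0667,0.0017],[0.0127,-0.0509,0]],[[0.02,-0.125,0.0033],[0.0255,-0.0891,0]],[[0.03,-0.1867,0.0067],[0.0382,-0.1273,0]],[[0.04,-0.2483,0.01],[0.0509,-0.1655,0]],[[0.05,-0.31,0.0133],[0.0637,-0.1974,0]],[[0.06,-0.3717,0.015],[0.0668,-0.2101,0]],[[0.07,-0.43,0.0183],[0.0668,-0.2101,0]],[[0.0767,-0.48,0.02],[0.0668,-0.2101,0]],[[0.0817,-0.5133,0.0217],[0.0668,-0.2101,0]]]}}

```text
time_s: 5.3
eef_pos: [497.6, -237.0, 167.3]
ee_rot: [0.082, 2.811, -0.163]
ft_force: [1.0, 0.9, -1.0]
grip_width: 15.2
grip_force: 50.0
```

Emit:
{"name": "shift_gripper", "arguments": {"motion": [[[0.0017,-0.0183,0],[0,0,0]],[[0.0017,-0.0267,0],[0,0,0]],[[0.0017,-0.0283,0],[0,0,0]],[[0.0017,-0.0283,0],[0,0,0]],[[0.0017,-0.0283,0],[0,0,0]]]}}

```text
time_s: 5.72
eef_pos: [497.7, -249.6, 169.3]
ee_rot: [0.076, 2.81, -0.161]
ft_force: [-0.7, -0.0, -0.5]
grip_width: 15.3
grip_force: 50.0
```

```bash
python3 - <<'E'
from plan import *
T=pose();print(T,ctrl.get_state()['ft_force']);np.save('w4.npy',T)
im=get_image('wrist');s=get_image('side')
cv2.imwrite('pics/w4.png',im);cv2.imwrite('pics/s4.png',s)
cv2.imwrite('pics/c4.png',np.hstack([cv2.resize(s[100:230,220:320],(400,520)),cv2.resize(im[90:272,190:330],(400,520))]))
print(goal(T,'ro',30,2.0))
E
```

```text
[[  -0.9459    0.071     0.3167  497.6752]
 [   0.0344    0.9922   -0.1198 -249.6043]
 [  -0.3227   -0.1024   -0.9409  169.2708]
 [   0.        0.        0.        1.    ]] [-0.686  -0.0027 -0.5178]
(array([-0.0078, -1.0452, 29.8561]), array([-0.0001, -0.0039, -0.    ]), array([ 507.0628, -254.2171,  141.2874]))
```

View pics/c4.png

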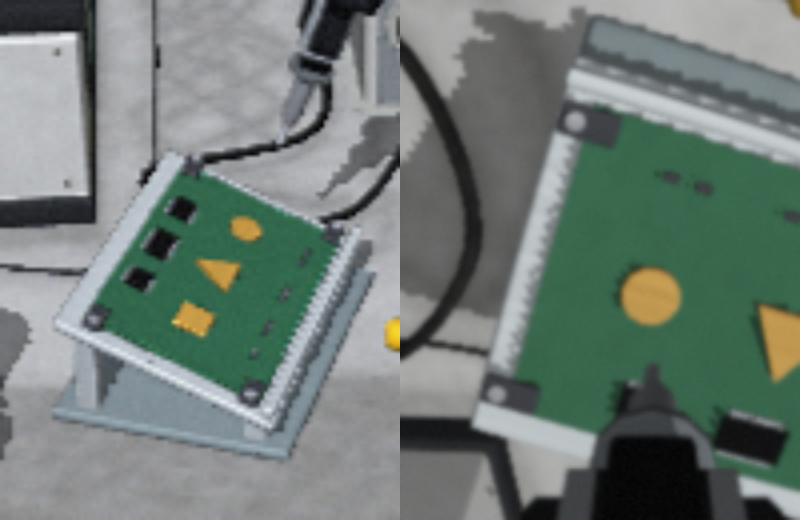

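The wrist view has the round land at (277.9,194) and the tip at (278.2,218.8), so lateral alignment is right. Next I'll check the fore-and-aft offset.

```bash
python3 - <<'E'
from plan import *
T=np.load('w4.npy');I=np.eye(4)
print('tip tool',onz("wrist",(278.2,218.8),65.6,I))
im=cv2.imread('pics/w4.png')
m=cv2.inRange(cv2.cvtColor(im,cv2.COLOR_BGR2HSV),(10,120,80),(30,255,255));m[:120]=0;m[280:]=0
N,l,st,ce=cv2.connectedComponentsWithStats(m)
for i in range(1,N):
    if st[i,4]>30:
        p=onz("wrist",ce[i],50.8,T);print(ce[i],st[i,4],p,(np.linalg.inv(T)@np.r_[p,1])[:3])
for k in L: print(k,(np.linalg.inv(T)@np.r_[L[k],1])[:3])
E
```

```text
tip tool [ 3.3832 -0.4635 65.6   ]
[536.9744 120.8974] 39 [456.4187 -42.7754  50.8   ] [ 84.3668 214.4174  73.6418]
[277.2907 193.0224] 313 [ 532.6988 -265.5267   50.8   ] [  4.5552  -1.1822 124.4723]
[326.0798 207.8777] 376 [ 548.3517 -223.8198   50.8   ] [ -8.8163  41.3111 124.4345]
[371.1771 222.0257] 350 [ 564.1985 -182.288    50.8   ] [-22.3772  83.6444 124.4791]
sq [-25.2734  84.9442 125.3309]
tr [-11.8744  41.9583 125.4129]
ro [  1.6193  -1.0347 125.4632]
```

To row units: 50 mm / 600 = 0.0833, 45 mm / 600 = 0.075.

```bash
cat > meas.py <<'E'
from plan import *
import sys
f=[];p=[]
for i in range(int(sys.argv[1])):
    s=ctrl.get_state();f.append(s['ft_force']);p.append(s['eef_pos']);im=get_image('wrist')
cv2.imwrite('pics/'+sys.argv[2]+'.png',im)
f=np.array(f);p=np.array(p);T=pose()
print('f.n',(f@n).round(2),'mean',(f@n).mean(),'f',f.mean(0),'t',s['time_s'])
pm=p.mean(0);T[:3,3]=pm;print('pos',pm,'std',p.std(0),'ang',np.degrees(np.arccos(-n@T[:3,2])))
for k in L:
    d=pm+T[:3,:3]@np.array([2.2,-.6,Lt])-L[k];print(k,'h',d@n,'tool xy',(T[:3,:3].T@d)[:2])
E
```

Emit:
{"name": "shift_gripper", "arguments": {"motion": [[[0,0,0.0067],[0,0,0]],[[0.0008,-0.0008,0.0233],[0,0,0]],[[0.0008,-0.0008,0.0433],[0,0,0]],[[0.0008,-0.0008,0.0617],[0,0,0]],[[0.0008,-0.0008,0.075],[0,0,0]],[[0.0008,-0.0008,0.0833],[0,0,0]],[[0.0008,-0.0008,0.0833],[0,0,0]],[[0.0008,-0.0008,0.0833],[0,0,0]]]}}

```text
time_s: 6.48
eef_pos: [512.7, -257.5, 122.2]
ee_rot: [0.079, 2.81, -0.162]
ft_force: [-0.4, 0.1, -0.5]
grip_width: 15.6
grip_force: 50.0
```

```bash
python3 meas.py 8 m5
```

```text
f.n [-0.33 -0.3  -0.48 -1.07 -0.96 -0.82 -0.62 -1.37] mean -0.743810091542782 f [-0.1239  0.0955 -0.846 ] t 6.8333
pos [ 512.9713 -257.5353  122.8928] std [0.1148 0.0398 0.3193] ang 0.16985073225682024
sq h 10.413562384828538 tool xy [ 27.4864 -87.6996]
tr h 10.438529211592217 tool xy [ 14.1469 -44.6953]
ro h 10.43145996271426 tool xy [ 0.7128 -1.6837]
```

To row units: 10 mm / 600 = 0.0167, 9 mm / 600 = 0.015.

Emit:
{"name": "shift_gripper", "arguments": {"motion": [[[0,0.0008,0.005],[0,0,0]],[[0,0.0008,0.01],[0,0,0]],[[0,0.0008,0.015],[0,0,0]],[[0,0.0008,0.0167],[0,0,0]],[[0,0.0008,0.0167],[0,0,0]]]}}

```text
time_s: 7.3
eef_pos: [516.1, -258.1, 112.6]
ee_rot: [0.079, 2.81, -0.162]
ft_force: [-0.6, 0.8, -0.4]
grip_width: 15.4
grip_force: 50.0
```

```bash
python3 meas.py 6 m6
```

```text
f.n [-0.11 -0.07  0.3  -0.96 -0.52 -0.35] mean -0.2836205960907336 f [-0.2338  0.1774 -0.4042] t 7.55
pos [ 516.0386 -258.114   112.9667] std [0.0109 0.0241 0.1779] ang 0.19993403259361917
sq h 0.035488735997747566 tool xy [ 27.8151 -87.0238]
tr h 0.060455562761426794 tool xy [ 14.4788 -44.0184]
ro h 0.05338631388347131 tool xy [ 1.048  -1.0058]
```

Emit:
{"name": "shift_gripper", "arguments": {"motion": [[[0,0,0.0017],[0,0,0]],[[0,0,0.005],[0,0,0]],[[0,0,0.005],[0,0,0]]]}}

```text
time_s: 7.85
eef_pos: [517.1, -258.6, 110.1]
ee_rot: [0.079, 2.809, -0.162]
ft_force: [0.2, 0.8, 0.9]
grip_width: 15.1
grip_force: 50.2
```

```bash
python3 meas.py 8 m7
```

```text
f.n [0.84 0.43 1.46 1.56 1.83 1.46 0.55 0.65] mean 1.0989418518818859 f [-0.5802  0.3752  0.9239] t 8.2
pos [ 517.1049 -258.5699  110.3055] std [0.0207 0.0258 0.0795] ang 0.19089185722188162
sq h -2.8618641023819973 tool xy [ 27.637  -87.1292]
tr h -2.836897275618318 tool xy [ 14.3019 -44.1235]
ro h -2.8439665244962735 tool xy [ 0.8721 -1.1105]
```

To row units: 1.5 mm / 600 = 0.0025, 1 mm / 600 = 0.0017.

Emit:
{"name": "shift_gripper", "arguments": {"motion": [[[0,0,0.0017],[0,0,0]],[[0,0,0.0025],[0,0,0]],[[0,0,0.0025],[0,0,0]]]}}

```text
time_s: 8.5
eef_pos: [517.6, -258.7, 108.8]
ee_rot: [0.078, 2.809, -0.162]
ft_force: [-0.5, 0.5, 1.6]
grip_width: 15.6
grip_force: 50.2
```

```bash
python3 meas.py 12 m8; python3 - <<'E'
import cv2,numpy as np
a=[cv2.resize(cv2.imread(f'pics/{k}.png')[180:255,240:315],(400,400),interpolation=cv2.INTER_CUBIC) for k in('w4','m8')]
cv2.imwrite('pics/c8.png',cv2.convertScaleAbs(np.hstack(a),alpha=1.5))
E
```

```text
f.n [1.77 1.18 1.7  1.75 0.93 1.92 1.52 0.9  1.35 0.91 1.4  1.51] mean 1.403877403096127 f [-0.7635  0.183   1.2104] t 9.05
pos [ 517.5548 -258.7285  108.9124] std [0.0262 0.0153 0.0288] ang 0.19181708848692142
sq h -4.333995718679561 tool xy [ 27.664  -87.1069]
tr h -4.309028891915881 tool xy [ 14.3261 -44.102 ]
ro h -4.316098140793837 tool xy [ 0.8937 -1.0899]
```

View pics/c8.png

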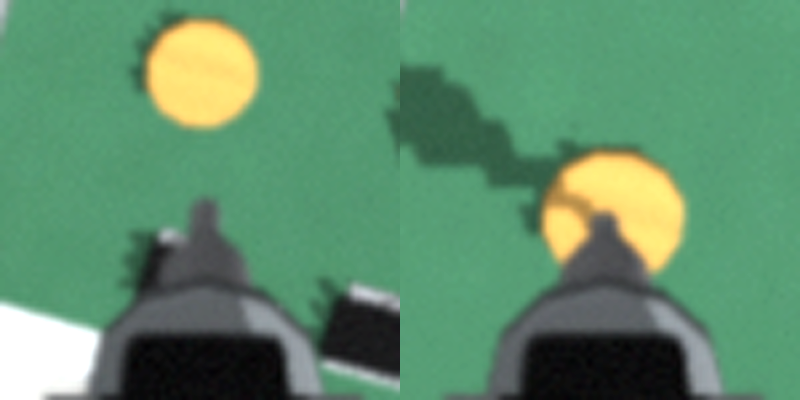

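Step 1 looks right: the tip sits mid-land (604,213 against land centre 614,215), visibly shortened, at about 2.1 N. On to the square land.

To row units: 87 mm / 600 = 0.145, 83 mm / 600 = 0.1383.

Emit:
{"name": "shift_gripper", "arguments": {"motion": [[[0,0,-0.0083],[0,0,0]],[[0,0,-0.025],[0,0,0]],[[-0.005,0.015,-0.04],[0,0,0]],[[-0.015,0.0483,-0.0417],[0,0,0]],[[-0.0267,0.0883,-0.0417],[0,0,0]],[[-0.0367,0.12,-0.0417],[0,0,0]],[[-0.0433,0.1383,-0.0417],[0,0,0]],[[-0.045,0.145,-0.0417],[0,0,0]],[[-0.045,0.145,-0.0417],[0,0,0]],[[-0.045,0.145,-0.0417],[0,0,0]]]}}

```text
time_s: 9.93
eef_pos: [541.1, -170.8, 132.5]
ee_rot: [0.079, 2.809, -0.162]
ft_force: [-0.4, -0.2, -0.8]
grip_width: 15.4
grip_force: 50.1
```

```bash
python3 meas.py 6 m9
```

```text
f.n [-0.64 -0.52 -0.1  -0.35 -1.16  0.03] mean -0.4580639146014746 f [-0.1348  0.0335 -0.5377] t 10.1833
pos [ 540.9521 -171.3916  132.3578] std [0.0773 0.2879 0.0879] ang 0.2201307700144167
sq h 20.664068498049225 tool xy [ 1.1016 -1.2184]
tr h 20.689035324812902 tool xy [-12.1798  41.8038]
ro h 20.681966075934948 tool xy [-25.5558  84.8335]
```

Descend 25 with a 1 mm centring shift in y (h ≈ -4.5).

To row units: 25 mm / 600 = 0.0417, 24 mm / 600 = 0.04.

Emit:
{"name": "shift_gripper", "arguments": {"motion": [[[-0.0008,0.0017,0.0083],[0,0,0]],[[-0.0008,0.0017,0.02],[0,0,0]],[[-0.0008,0.0017,0.0283],[0,0,0]],[[-0.0008,0.0017,0.0333],[0,0,0]],[[-0.0008,0.0017,0.0367],[0,0,0]],[[-0.0008,0.0017,0.04],[0,0,0]],[[-0.0008,0.0017,0.0417],[0,0,0]],[[-0.0008,0.0017,0.0417],[0,0,0]]]}}

```text
time_s: 10.9
eef_pos: [549.7, -172.3, 108.5]
ee_rot: [0.078, 2.81, -0.162]
ft_force: [-1.6, 0.7, 0.7]
grip_width: 14.8
grip_force: 50.3
```

```bash
python3 meas.py 12 m10
```

```text
f.n [1.3  1.87 2.34 1.07 1.9  1.97 1.48 1.26 1.59 0.73 1.26 1.19] mean 1.4963581789029703 f [-1.5874  0.6532  0.968 ] t 11.45
pos [ 549.8329 -172.3604  108.7836] std [0.1063 0.0222 0.1171] ang 0.19059191992478552
sq h -4.450714456591762 tool xy [0.2695 0.9348]
tr h -4.425747629828083 tool xy [-13.0682  43.9397]
ro h -4.432816878706039 tool xy [-26.5004  86.9519]
```

Square pressed at about 2.1 N for 0.6 s, which matches a 4.4 mm depth. Now the triangle.

To row units: -44 mm / 600 = -0.0733, -41 mm / 600 = -0.0683.

Emit:
{"name": "shift_gripper", "arguments": {"motion": [[[0,0,-0.0083],[0,0,0]],[[0,0,-0.025],[0,0,0]],[[0.0017,-0.0067,-0.04],[0,0,0]],[[0.0083,-0.0283,-0.0417],[0,0,0]],[[0.015,-0.0517,-0.0417],[0,0,0]],[[0.02,-0.0683,-0.0417],[0,0,0]],[[0.0217,-0.0733,-0.0417],[0,0,0]],[[0.0217,-0.0733,-0.0417],[0,0,0]],[[0.0217,-0.0733,-0.0417],[0,0,0]],[[0.0217,-0.0733,-0.0417],[0,0,0]]]}}

```text
time_s: 12.33
eef_pos: [526.8, -211.8, 132.8]
ee_rot: [0.077, 2.809, -0.162]
ft_force: [0.2, 0.6, 0.0]
grip_width: 15.3
grip_force: 50.1
```

```bash
python3 meas.py 6 m11
```

```text
f.n [ 0.05 -1.54 -0.12 -1.31 -0.72  0.02] mean -0.6047133896513561 f [-0.1413  0.1683 -0.7132] t 12.5833
pos [ 526.7933 -211.8019  132.6134] std [0.0589 0.1197 0.1084] ang 0.1981848840208957
sq h 20.599078059117243 tool xy [ 12.9805 -42.2912]
tr h 20.62404488588092 tool xy [-0.3854  0.705 ]
ro h 20.616975637002966 tool xy [-13.8459  43.7084]
```

To row units: 25.5 mm / 600 = 0.0425, 24 mm / 600 = 0.04.

Emit:
{"name": "shift_gripper", "arguments": {"motion": [[[0,-0.0008,0.0083],[0,0,0]],[[0,-0.0008,0.02],[0,0,0]],[[0,-0.0008,0.0283],[0,0,0]],[[0,-0.0008,0.0333],[0,0,0]],[[0,-0.0008,0.0367],[0,0,0]],[[0,-0.0008,0.04],[0,0,0]],[[0,-0.0008,0.0425],[0,0,0]],[[0,-0.0008,0.0425],[0,0,0]]]}}

```text
time_s: 13.3
eef_pos: [534.4, -216.1, 108.3]
ee_rot: [0.079, 2.81, -0.162]
ft_force: [-1.7, 1.8, 2.4]
grip_width: 15.6
grip_force: 50.3
```

```bash
python3 meas.py 12 m12; python3 - <<'E'
import cv2,numpy as np
a=[cv2.resize(cv2.imread(f'pics/{k}.png')[180:255,240:315],(400,400),interpolation=cv2.INTER_CUBIC) for k in('m10','m12')]
cv2.imwrite('pics/c12.png',cv2.convertScaleAbs(np.hstack(a),alpha=1.5))
E
```

```text
f.n [3.   1.77 0.96 1.49 2.49 2.7  0.76 1.67 1.38 1.27 1.4  1.78] mean 1.7217484432468435 f [-1.8312  0.8362  1.1014] t 13.85
pos [ 534.4285 -216.1031  108.6613] std [0.0606 0.0284 0.1253] ang 0.19913878363631066
sq h -4.869778242530009 tool xy [ 13.3179 -43.5681]
tr h -4.84481141576633 tool xy [-0.0162 -0.562 ]
ro h -4.851880664644285 tool xy [-13.4449  42.4512]
```

View pics/c12.png

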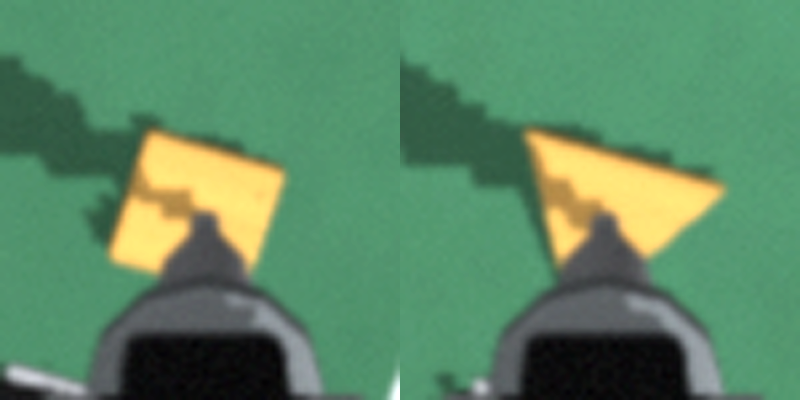

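The tip was mid-land on the square at (205,213). It's now mid-triangle at (605,213), at about 2.3 N and 4.8 mm in, square to the board. Handing in.

```bash
python3 -c "
from rig import ctrl, get_image, camera_model
print(ctrl.hand_in())"
```

```text
the job is handed in; nothing more can be done
None
```

I pressed the probe on the round, square and triangular lands in that order and handed the job in with it still held on the triangle, square to the board, about 4.8 mm in at roughly 2.3 N. Those figures are from my own measurements; `hand_in` returned no verdict.

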